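# Roll down a lapping strip

## Robot

A 6-joint arm with a two-finger parallel gripper is mounted at the origin on the work surface. World frame = base frame: x ahead of the robot, y to its left, z up, the work surface at z = 0. Lengths are in m, angles in rad, forces in N, time in s.
With the tool pointing down it reaches from about 0.4 to 0.825 m from the base axis. Payload 7 kg.
Tool frame: the origin (TCP) lies at the very end of the fingers, on their centre line; the grasp point (between the pads) lies 19 mm behind it (pinch_z is the distance from the TCP to the grasp point, in m); y points along the fingers, z is the direction in which the jaws open and shut, and the axes are right-handed (so a half turn about y gives the same grasp; the last joint's range is limited). The gripper opens to 85 mm and grips with 20 to 120 N. Pads are 22 mm wide; open, the fingers measure 114 mm over their backs; the gripper's body (76 mm by 85 mm) begins 54 mm behind the grasp point. The pads swing forward as they close: fully open they stand 13 mm farther back than shut.
Start: joints at [1.627, 0.359, 0.012, 0, -1.224, -0.288], TCP at [0.155, 0.657, 0.231] pointing down, gripper open.
Joint ranges: [-3.07, 3.07], [-1.43, 2.12], [-1.02, 1.25], [-3.03, 1.67], [-3.05, -0], [-3.03, 3.03]. Speed limits (rad/s): [2.39, 2.39, 3.01, 3.14, 3.14, 3.14].

## Interface

Orientations are given as a unit quaternion [w, x, y, z].
In Python, from rig import * gives the robot as it stands.
- The arm moves only by the tool arm_command, never from a script. Its argument "deltas" is text: rows parted by semicolons, each of 5 numbers parted by spaces: the closure in counts, from 0 (fully open) to 255 (shut), then the shift along the tool's x, y, z in m, then the turn about the tool's y in rad. In form: hand tx ty tz turn; .... A call has 1 to 10 rows; each row is the pose to reach, as a shift and turn from the pose measured when the call began, along the tool's axes at that moment; what a row does not reach only later rows make up. A row lasts 1/12 s, in which the tool goes at most 41.7 mm and 7.16 degrees, less where a joint would pass 70% of its speed; a pose out of reach is approached as far as the arm can. A call with a gripper value outside its range is refused whole. The fingers move at their own pace and stop on an object; "newtons" is the grip in N (left out, the last holds). Time passes only in rows, so rows that repeat a pose let the fingers close. It gives the time, the measured TCP pose, the force and the opening at its end, in the units of the state.
- get_state(): the state, without advancing time (a new reading comes with each control period).
- capture(name): name is "side" or "top"; returns a dict with "pixels" (400x640x3 uint8, red, green, blue), "K" (3x3 intrinsics, pixels), "R" (3x3) and "t" (3): a world point X has camera coordinates R X + t. Camera axes: x right, y down, z forward; pixel columns grow to the right and rows downward; lengths in m; the calibration is good to about 2 mm. A picture is of the moment at which its call begins. There is no depth.
- finish_job(): hands the job in, once; it reports no verdict.
The state is a dict: "t": time; "q": joint angles; "joint_vel": joint speeds; "tau": joint torques, N m; "eef_pos": TCP position; "orientation": TCP orientation; "wrist_force": force on the tool from outside, world axes, zero at the start; "moment": the same for the moment, N m; "finger_gap": opening from 0.0 (shut) to 1.0 (fully open).
Only numpy, scipy, OpenCV 4.12 (cv2) and the standard library are available. Lean on these libraries where they do the work, as an engineer would, in place of code of your own. Each camera call takes 0.05 s, during which the arm holds its last target.

## Task

The six abrasive tiles of the new lapping strip still stand proud on their tacky bed, whose plate is not set to a known height or dead level. Take the hand roller from its wooden rest, roll it along the strip with a steady push of about 12 to 15 N until every tile is pressed fully down, then put the roller back on its rest as it was and let go. The tiles are brittle and crack under more than 25 N: press them with nothing but the roller, do not drop the roller, and leave the other parts on the bench where they are.

Things in the scene. Friction and masses are not known exactly. Their poses are not given: they have to be found in the camera images.
- roller: Hand roller, about 600 g (varies by a fifth). Origin: lowest point of the steel drum, midway along it; z up, y along the axle, x the way it rolls. Drum 44 mm diameter, 60 mm long. Over it a steel cross plate 44 (x) by 116 mm (y), 48 to 56 mm above the origin; cheeks join plate to axle (outer faces at y = +-37.5 mm, x 24 mm, lower ends 10 mm above the origin).
- roller_grip (a point): Middle of the roller's upright square hardwood grip, 26 by 26 mm in section and 56 mm tall, standing on the middle of the cross plate; this point is 84 mm above the roller's origin, 28 mm above the cross plate's top.
- drum (a joint): Turn of the roller's drum about its axle, rad, free to turn without end either way; 22 mm of rolling per rad.
- rest: Fixed wooden rest for the roller: foot 60 (x) by 120 mm (y), its top 8 mm above the origin, with two walls 50 mm long in x, 14 mm thick, inner faces at y = +-43 mm, tops 62 mm above the origin. The roller hangs between them: ends of its cross plate on the wall tops, cheeks inside. Origin: middle of the foot.
- rest_hang (a point): Where the roller's origin belongs when it hangs on the rest, 14 mm above the rest's origin; roller x along the rest's x or against it.
- bed: Fixed steel base of the lapping bed, 190 (x) by 80 mm, top 12 mm above the origin. Over it a brass plate carries six grey tiles in a row, each 24 (x) by 50 mm (y), at x = -65, -39, -13, 13, 39, 65 mm. The plate is stiff, but set anywhere: tile tops fully down lie 35 to 49 mm above the origin at mid plate, sloping along x up to 2.3 degrees either way; unpressed 4 mm more. Rims: 2 mm lower.
- hook_a: Loose nickel finger hook on a foot 44 by 16 mm, 39 mm tall; leave alone. Origin under its foot.
- hook_b: Second finger hook like the first; leave alone.
- spring_housing: Loose stainless spring housing, an open cup 36 mm wide, 45 mm tall; leave alone. Origin under its middle.
- bell_flare: Loose brass bell flare offcut, 100 mm across its mouth, which is down, 60 mm tall; leave alone. Origin under its middle.
- scribe: Loose blued steel scribe lying flat, 145 mm long along its x, 10 mm thick; leave alone. Origin under the middle.
- valve_piston: Loose valve piston standing upright, 18 mm wide, 106 mm tall; leave alone. Origin under its middle.
- lap_tin: Loose closed tin 52 mm wide, 45 mm tall; leave alone. Origin under its middle.
- tile0 (a joint): How far tile 0 is pressed down, m: 0 standing fully proud, 0.004 fully down on its stop. It yields slowly above about 6 N (plus 2 N for each 10 mm/s) and stays where it is left; starts at 0 to 0.001.
- tile1 (a joint): How far tile 1 is pressed down, m: 0 standing fully proud, 0.004 fully down on its stop. It yields slowly above about 6 N (plus 2 N for each 10 mm/s) and stays where it is left; starts at 0 to 0.001.
- tile2 (a joint): How far tile 2 is pressed down, m: 0 standing fully proud, 0.004 fully down on its stop. It yields slowly above about 6 N (plus 2 N for each 10 mm/s) and stays where it is left; starts at 0 to 0.001.
- tile3 (a joint): How far tile 3 is pressed down, m: 0 standing fully proud, 0.004 fully down on its stop. It yields slowly above about 6 N (plus 2 N for each 10 mm/s) and stays where it is left; starts at 0 to 0.001.
- tile4 (a joint): How far tile 4 is pressed down, m: 0 standing fully proud, 0.004 fully down on its stop. It yields slowly above about 6 N (plus 2 N for each 10 mm/s) and stays where it is left; starts at 0 to 0.001.
- tile5 (a joint): How far tile 5 is pressed down, m: 0 standing fully proud, 0.004 fully down on its stop. It yields slowly above about 6 N (plus 2 N for each 10 mm/s) and stays where it is left; starts at 0 to 0.001.

How it is judged:
By the outcome, as a careful person would: the job done as asked, in the order asked, and still so for the second after the job is handed in, with the robot touching nothing.
It also fails if it takes over 72 s, if anything falls off the work surface, if the arm or the gripper's body presses on something with over 40 N, if the wrist force passes 120 N, or if a joint passes its speed limit or range.

## Working session

There is one attempt and no reset: what is moved stays moved. The work goes in short steps, Python scripts to look and compute and a tool call to move; the robot and the scene stay as the last step left them, time stands still between calls to the robot, and variables do not carry over. Pictures are saved under pics/ and viewed, and the job is handed in when it is done.

Besides the shell and the picture viewer there is one more tool, called after "Emit:" as name(argument=value, ...), one argument or row to a line, values as JSON. arm_command: Moves the arm, as the interface text tells. Its arguments: {"type":"object","properties":{"deltas":{"type":"string"},"newtons":{"type":"number"}},"required":["deltas"]}

```bash
ls; mkdir -p pics
python3 - <<'E'
from rig import *
import cv2
s=get_state()
for k,v in s.items(): print(k,v)
for n in("side","top"):
    c=capture(n); cv2.imwrite(f"pics/{n}0.png",c["pixels"][:,:,::-1]); print(n,c["K"],c["R"],c["t"])
E
```

```text
pics
t 0.0
q [ 1.62708723e+00  3.59377831e-01  1.10938178e-02 -3.33361177e-04
 -1.22410815e+00 -2.88118622e-01]
joint_vel [ 0.00057722 -0.0009528   0.00051569 -0.00169742 -0.00111263 -0.00102795]
tau [ 2.50510420e-03 -5.83317447e+01  2.93409365e+01  6.93629712e+00
 -6.01027074e-03 -1.64705557e-05]
eef_pos [0.15499379 0.65648558 0.23038778]
orientation [ 0.08183239 -0.0818074  -0.70178201  0.70293173]
wrist_force [-0.50107313 -0.23628351  1.05361739]
moment [-0.01858367  0.05756703 -0.0325128 ]
finger_gap 1.003427527029527
side [[420.2561637    0.         319.71966729]
 [  0.         420.2561637  194.48881726]
 [  0.           0.           1.        ]] [[-9.12148422e-01 -4.09860000e-01 -1.93089327e-04]
 [-3.06278992e-01  6.81940535e-01 -6.64191453e-01]
 [ 2.72357184e-01 -6.05782046e-01 -7.47562490e-01]] [0.51488239 0.25694992 0.87821087]
top [[383.96729772   0.         321.87960806]
 [  0.         383.96729772 197.16086046]
 [  0.           0.           1.        ]] [[ 0.01220767 -0.99973351  0.01959302]
 [-0.99498558 -0.01409033 -0.09902101]
 [ 0.09927069 -0.01828596 -0.99489243]] [-0.03589526  0.59037744  0.80669639]
```

View pics/side0.png

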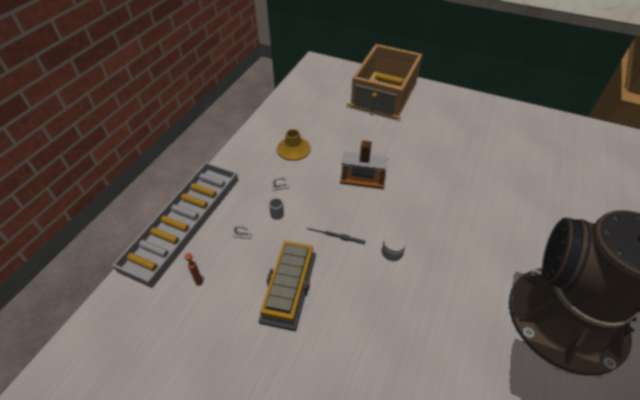

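View pics/top0.png

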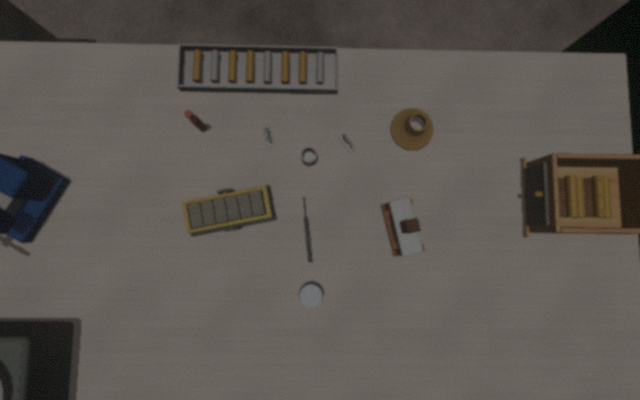

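The side view shows the roller and rest at about (363,165) and the bed at (288,283). In the top view the rest is at (403,227), the bed at (228,210), and the gripper at the left edge. I'll enlarge both.

Run:
```python
import cv2,numpy as np
s=cv2.imread("pics/side0.png");t=cv2.imread("pics/top0.png")
def crop(im,x,y,w,h,f,n,g=1.0):
    c=cv2.resize(im[y:y+h,x:x+w],None,fx=f,fy=f,interpolation=cv2.INTER_CUBIC)
    c=np.clip(c.astype(float)*g,0,255).astype(np.uint8)
    for i in range(0,w,10): cv2.putText(c,str(x+i),(i*f,8),0,.3,(0,0,255),1); cv2.line(c,(i*f,10),(i*f,14),(0,0,255),1)
    for i in range(0,h,10): cv2.putText(c,str(y+i),(0,i*f+3),0,.3,(0,0,255),1); cv2.line(c,(20,i*f),(24,i*f),(0,0,255),1)
    cv2.imwrite("pics/"+n,c)
crop(s,330,130,70,65,8,"s_rest.png",1.3)
crop(s,250,230,80,105,5,"s_bed.png",1.3)
crop(t,370,185,65,80,7,"t_rest.png",2)
crop(t,175,175,110,70,7,"t_bed.png",2)
```

```text
(no output)
```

View pics/s_rest.png

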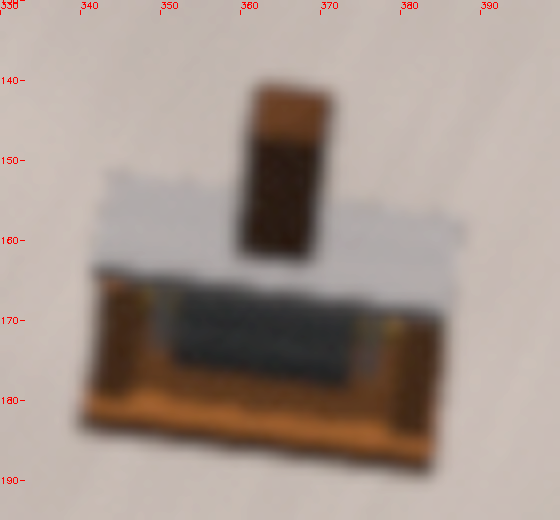

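View pics/s_bed.png

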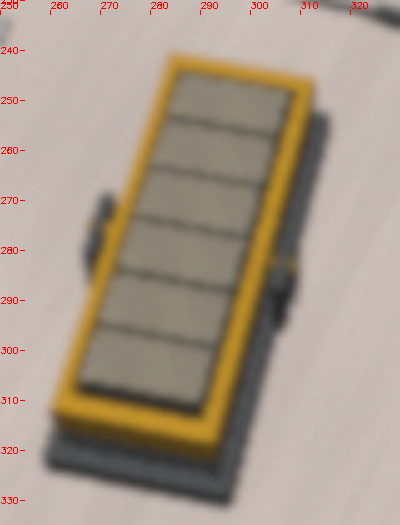

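View pics/t_rest.png

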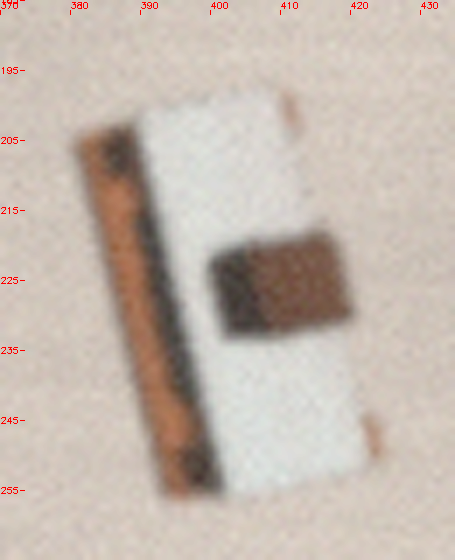

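View pics/t_bed.png

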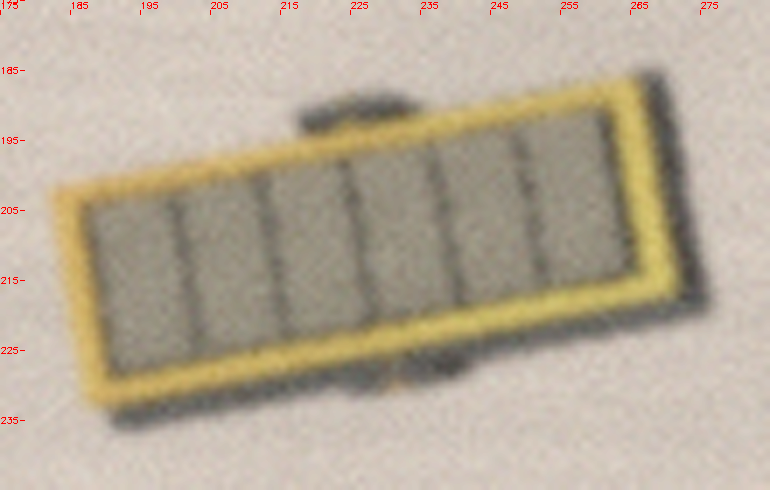

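The enlarged crops show clear edges. I'll fit the roller, rest and bed models to corner picks.

```bash
cat > h.py <<'E'
import numpy as np
from rig import *
_c={n:capture(n) for n in()} 
CAL={"side":(np.array([[420.2561637,0,319.71966729],[0,420.2561637,194.48881726],[0,0,1]]),np.array([[-9.12148422e-01,-4.09860000e-01,-1.93089327e-04],[-3.06278992e-01,6.81940535e-01,-6.64191453e-01],[2.72357184e-01,-6.05782046e-01,-7.47562490e-01]]),np.array([0.51488239,0.25694992,0.87821087])),
"top":(np.array([[383.96729772,0,321.87960806],[0,383.96729772,197.16086046],[0,0,1]]),np.array([[0.01220767,-0.99973351,0.01959302],[-0.99498558,-0.01409033,-0.09902101],[0.09927069,-0.01828596,-0.99489243]]),np.array([-0.03589526,0.59037744,0.80669639]))}
def proj(n,X):
    K,R,t=CAL[n]; p=K@(R@np.asarray(X)+t); return p[:2]/p[2]
def w(x,y,yaw,p):
    c,s=np.cos(yaw),np.sin(yaw); return np.array([x+c*p[0]-s*p[1],y+s*p[0]+c*p[1],p[2]])
def inter(n,uv,z):
    K,R,t=CAL[n]; d=R.T@np.linalg.solve(K,[uv[0],uv[1],1]); o=-R.T@t; return o+d*(z-o[2])/d[2]
E
python3 - <<'E'
from h import *
from scipy.optimize import least_squares
for n in CAL: print(n,"cam at",-CAL[n][1].T@CAL[n][2])
print("rest",inter("top",(403,227),.07),"bed",inter("top",(228,210),.04), "side",inter("side",(363,160),.07),inter("side",(286,283),.04))
# roller: local x,y ; yaw guess -73deg => local +x toward world -y
# top image right = -y = +x local; image down = -x world = ... local y = (sin73,cos73)->world +x => image up
g=.013
obs=[("top",(405,220),(-g,g,.126)),("top",(416,218),(g,g,.126)),("top",(419.5,230.5),(g,-g,.126)),("top",(408,232.5),(-g,-g,.126)),
("top",(400,222),(-g,g,.070)),("top",(402.5,233),(-g,-g,.070)),
("top",(389.5,201),(-.022,.058,.066)),("top",(402,255.5),(-.022,-.058,.066)),("top",(409,197.5),(.022,.058,.070)),("top",(422,251),(.022,-.058,.070)),
]
# side: camera image right = -x world mostly; so local -y is right; front (down) = local -x (world +y)
obs+=[("side",(361,147),(-g,g,.126)),("side",(369.5,147.5),(-g,-g,.126)),("side",(362,141),(g,g,.126)),("side",(371,141.5),(g,-g,.126)),
("side",(360,161.5),(-g,g,.07)),("side",(368.5,162.5),(-g,-g,.07)),
("side",(341.5,164),(-.022,.058,.062)),("side",(385,170),(-.022,-.058,.062)),("side",(344,152),(.022,.058,.07)),("side",(388,157.5),(.022,-.058,.07))]
def fit(obs,p0):
    f=lambda p:np.concatenate([proj(n,w(p[0],p[1],p[2],q)+[0,0,p[3]])-uv for n,uv,q in obs])
    r=least_squares(f,p0,loss="soft_l1"); return r.x,np.round(f(r.x).reshape(-1,2),1)
p,e=fit(obs,[.5,-.2,-1.27,0]); print("roller",p,np.degrees(p[2]));print(e.tolist())
o2=[("side",(340,183.5),(-.03,.06,0)),("side",(383.5,189),(-.03,-.06,0)),("top",(381,206),(-.03,.06,.004)),("top",(393,256),(-.03,-.06,.004))]
f=lambda q:np.concatenate([proj(n,w(q[0],q[1],q[2],a))-uv for n,uv,a in o2])
r=least_squares(f,p[:3]);print("rest",r.x,f(r.x).round(1))
# bed
ob=[("top",(182.5,203),"P",(-.086,.036)),("top",(267,185.5),"P",(.086,.036)) ,("top",(272,216.5),"P",(.086,-.036)),("top",(188,233),"P",(-.086,-.036))]
E
```

```text
side cam at [0.30916048 0.56780951 0.82728086]
top cam at [ 0.50777393 -0.01281586  0.8617392 ]
rest [ 0.52722291 -0.19566966  0.07      ] bed [0.55940166 0.17207796 0.04      ] side [ 0.53157183 -0.20136065  0.07      ] [0.55848151 0.18698443 0.04      ]
roller [ 5.28907630e-01 -2.02083328e-01 -1.34818247e+00  4.95840485e-04] -77.24516540212818
[[-0.0, 0.3], [2.1, -0.5], [1.7, 0.3], [0.1, 1.1], [-1.4, -0.6], [-1.0, 0.7], [-0.4, 0.2], [-0.2, 0.6], [1.0, -0.8], [1.0, 0.7], [-1.0, -0.6], [0.9, 0.3], [-0.6, -1.3], [0.6, -0.5], [-1.6, 1.2], [-0.1, 1.6], [-1.0, 0.9], [0.2, 1.2], [-0.6, -0.7], [-0.8, -0.2]]
rest [ 0.52709934 -0.20423028 -1.3335218 ] [-0.5 -0.1  0.6  0.4 -0.3 -1.4  0.5  1.2]
```

```bash
cat > bed.py <<'E'
from h import *
from scipy.optimize import least_squares
T=lambda x,y:(175+x/7,175+y/7)
S=lambda x,y:(250+x/5,230+y/5)
til=[]
xs=[.077,.052,.026,0,-.026,-.052,-.077]
tt=[(608,112),(522,125),(435,142),(350,162),(262,180),(177,200),(85,205)]
tb=[(637,272),(545,280),(460,298),(372,315),(287,332),(200,352),(112,375)]
sl=[(185,72),(170,117),(155,168),(137,217),(118,268),(100,323),(80,383)]
sr=[(292,93),(280,133),(265,185),(245,235),(230,287),(213,345),(205,403)]
for a,b,c,d,x in zip(tt,tb,sl,sr,xs):
    k=1 if abs(x)>.07 else .3   # gap-line ends: use only as x cue
    til+=[("top",T(*a),(x,.025),k),("top",T(*b),(x,-.025),k),("side",S(*c),(x,.025),k),("side",S(*d),(x,-.025),k)]
base=[("side",S(45,467),(-.095,.04,0)),("side",S(232,507),(-.095,-.04,0)),("side",S(330,115),(.095,-.04,.012)),
("top",T(710,305),(.095,-.04,.006)),("top",T(665,70),(.095,.04,.012)),("top",T(115,425),(-.095,-.04,.006))]
def f(p):
    x,y,a,h,s=p; r=[]
    for n,uv,(u,v),k in til: r.append(k*(proj(n,w(x,y,a,(u,v,h+s*u)))-uv))
    for n,uv,q in base: r.append(proj(n,w(x,y,a,q))-uv)
    return np.concatenate(r)
r=least_squares(f,[.56,.18,-1.41,.045,0],loss="soft_l1")
J=np.linalg.inv(r.jac.T@r.jac)
print(r.x,np.degrees(r.x[2]),np.degrees(r.x[4]),np.sqrt(np.diag(J)).round(4)); print(f(r.x).reshape(-1,2).round(1).tolist())
E
python3 bed.py
```

```text
[ 0.55994687  0.17313684 -1.36247779  0.04833007 -0.0317484 ] -78.06422713233091 -1.8190490964621906 [0.0007 0.0007 0.0076 0.0021 0.0281]
[[-1.2, 0.1], [-1.1, 0.2], [-0.6, 0.3], [-0.4, -0.0], [-0.2, 0.1], [0.1, 0.4], [-0.2, 0.1], [-0.2, 0.3], [-0.1, 0.1], [0.1, 0.3], [-0.3, -0.1], [-0.1, 0.1], [-0.1, -0.1], [0.2, 0.3], [-0.2, -0.0], [0.2, 0.2], [-0.0, -0.1], [0.1, 0.3], [-0.1, 0.0], [0.2, 0.3], [-0.1, -0.3], [0.1, 0.2], [-0.1, -0.0], [0.2, 0.1], [0.9, 0.5], [1.0, -0.4], [-0.0, -1.2], [-0.9, -0.3], [-0.2, -0.1], [-0.1, -0.2], [0.4, -1.3], [-0.0, 1.6], [-0.5, -0.3], [-0.0, 1.2]]
```

```bash
cat >> h.py <<'E'
from scipy.spatial.transform import Rotation as Ro
def tool(s):
    q=s["orientation"]; return Ro.from_quat([q[1],q[2],q[3],q[0]]).as_matrix()
def to(p,yaw=None):
    """shift in tool axes to world TCP p; turn so that jaw axis lies at world yaw (mod pi)"""
    s=get_state(); R=tool(s); d=R.T@(np.array(p)-s["eef_pos"])
    a=np.arctan2(R[1,2],R[0,2]); turn=0
    if yaw is not None:
        turn=-((yaw-a+np.pi/2)%np.pi-np.pi/2)   # tool y is down
    print("t",round(s["t"],2),"pos",s["eef_pos"].round(4),"jawyaw",round(np.degrees(a),2),"F",s["wrist_force"].round(2),"M",s["moment"].round(2),"gap",round(s["finger_gap"],3),"q",s["q"].round(2))
    print("shift",d.round(4),"turn",round(turn,4),"ydown",R[:,1].round(4))
E
python3 - <<'E'
from h import *
to((.529,-.202,.20),np.radians(-77.25)); print(tool(get_state()).round(3))
E
```

```text
t 0.1 pos [0.155  0.6565 0.2305] jawyaw -103.29 F [ 0.06 -0.31 -0.7 ] M [-0.01 -0.01  0.01] gap 0.997 q [ 1.63  0.36  0.01 -0.   -1.22 -0.29]
shift [-0.5613  0.0317  0.7495] turn -0.4544 ydown [-2.0e-04 -1.5e-03 -1.0e+00]
[[-0.973 -0.    -0.23 ]
 [ 0.23  -0.002 -0.973]
 [-0.    -1.     0.002]]
```

Run:
```python
from h import *
to((.48,.40,.23),np.radians(-77.25))
```

```text
t 0.1 pos [0.155  0.6565 0.2305] jawyaw -103.29 F [ 0.06 -0.31 -0.7 ] M [-0.01 -0.01  0.01] gap 0.997 q [ 1.63  0.36  0.01 -0.   -1.22 -0.29]
shift [-0.3752  0.0008  0.1749] turn -0.4544 ydown [-2.0e-04 -1.5e-03 -1.0e+00]
```

Emit:
arm_command(
  deltas="0 -0.375 0 0.175 -0.45;0 -0.375 0 0.175 -0.45;0 -0.375 0 0.175 -0.45;0 -0.375 0 0.175 -0.45;0 -0.375 0 0.175 -0.45;0 -0.375 0 0.175 -0.45;0 -0.375 0 0.175 -0.45;0 -0.375 0 0.175 -0.45;0 -0.375 0 0.175 -0.45;0 -0.375 0 0.175 -0.45",
  newtons=80,
)

```text
t: 0.93
eef_pos: [0.481, 0.3982, 0.2306]
orientation: [-0.077, 0.077, -0.702, 0.704]
wrist_force: [-0.0, 0.8, -1.2]
finger_gap: 1.002
```

Run:
```python
from h import *
to((.54,.0,.23),np.radians(-77.25))
```

```text
t 0.93 pos [0.481  0.3982 0.2306] jawyaw -77.51 F [-0.02  0.76 -1.18] M [ 0.12 -0.04  0.01] gap 1.002 q [ 1.    0.28 -0.11  0.   -1.19  0.78]
shift [0.0286 0.0013 0.4015] turn -0.0045 ydown [-5.0e-04 -1.8e-03 -1.0e+00]
```

Emit:
arm_command(
  deltas="0 0.029 0 0.4 -0.004;0 0.029 0 0.4 -0.004;0 0.029 0 0.4 -0.004;0 0.029 0 0.4 -0.004;0 0.029 0 0.4 -0.004;0 0.029 0 0.4 -0.004;0 0.029 0 0.4 -0.004;0 0.029 0 0.4 -0.004;0 0.029 0 0.4 -0.004;0 0.029 0 0.4 -0.004",
)

```text
t: 1.77
eef_pos: [0.5388, -0.0016, 0.2311]
orientation: [-0.078, 0.078, -0.702, 0.703]
wrist_force: [-0.2, 0.6, 0.5]
finger_gap: 0.999
```

Run:
```python
from h import *
to((.529,-.202,.20),np.radians(-77.25))
```

```text
t 1.77 pos [ 0.5388 -0.0016  0.2311] jawyaw -77.34 F [-0.19  0.55  0.5 ] M [ 0.09 -0.03 -0.01] gap 0.999 q [ 0.36  0.14 -0.29  0.   -1.15  1.43]
shift [0.0534 0.0315 0.1933] turn -0.0016 ydown [-0.001 -0.002 -1.   ]
```

Emit:
arm_command(
  deltas="0 0.053 0.03 0.193 -0.002;0 0.053 0.03 0.193 -0.002;0 0.053 0.03 0.193 -0.002;0 0.053 0.03 0.193 -0.002;0 0.053 0.03 0.193 -0.002;0 0.053 0.03 0.193 -0.002;0 0.053 0.03 0.193 -0.002;0 0.053 0.03 0.193 -0.002",
)

```text
t: 2.43
eef_pos: [0.5291, -0.2019, 0.2012]
orientation: [-0.078, 0.079, -0.702, 0.703]
wrist_force: [0.0, 0.1, -0.2]
finger_gap: 0.997
```

Run:
```python
from h import *
import cv2
to((.529,-.202,.079),np.radians(-77.25))
for n,(x,y,ww,hh) in dict(side=(300,90,110,105),top=(360,170,110,100)).items():
    c=capture(n)["pixels"][:,:,::-1]; cv2.imwrite(f"pics/{n}1.png",cv2.resize(c[y:y+hh,x:x+ww],None,fx=5,fy=5,interpolation=2))
```

```text
t 2.43 pos [ 0.5291 -0.2019  0.2012] jawyaw -77.3 F [ 0.03  0.07 -0.16] M [ 0.03 -0.03 -0.03] gap 0.997 q [-0.02  0.2  -0.28  0.   -1.09  1.81]
shift [-1.000e-04  1.222e-01 -1.000e-04] turn -0.0008 ydown [-0.0017 -0.0019 -1.    ]
```

View pics/side1.png

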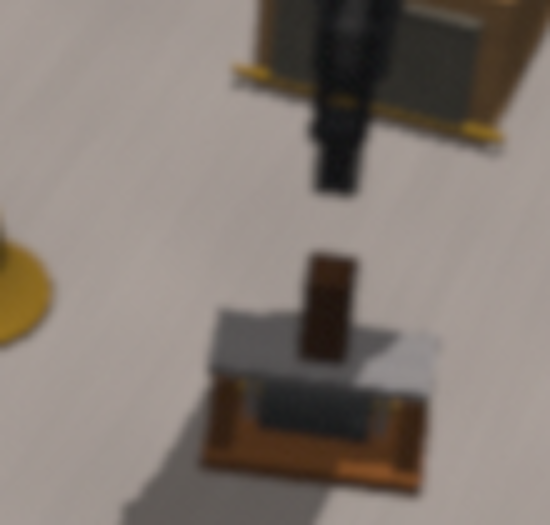

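View pics/top1.png

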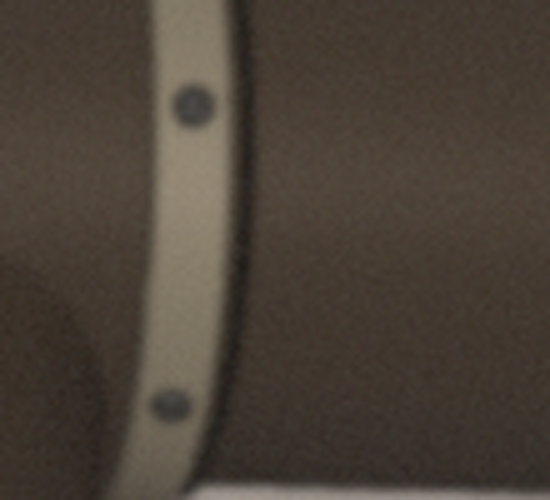

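The side view shows the fingers in line with the grip, with the finger tip at about (367,128) and the grip at (366,150). The arm blocks the top view. Descending now.

Emit:
arm_command(
  deltas="0 0 0.03 0 0;0 0 0.06 0 0;0 0 0.09 0 0;0 0 0.11 0 0;0 0 0.121 0 0;0 0 0.121 0 0;0 0 0.121 0 0",
)

```text
t: 3.12
eef_pos: [0.5301, -0.2003, 0.0812]
orientation: [-0.079, 0.08, -0.702, 0.703]
wrist_force: [0.1, 0.6, 0.1]
finger_gap: 1.003
```

Emit:
arm_command(
  deltas="80 0 0 0 0;110 0 0 0 0;130 0 0 0 0;150 0 0 0 0;160 0 0 0 0;170 0 0 0 0;180 0 0 0 0;190 0 0 0 0;200 0 0 0 0;220 0 0 0 0",
  newtons=80,
)

```text
t: 3.95
eef_pos: [0.5302, -0.2006, 0.0817]
orientation: [-0.079, 0.08, -0.702, 0.703]
wrist_force: [-1.1, -0.4, 5.2]
finger_gap: 0.298
```

Run:
```python
from h import *
import cv2
to((.529,-.202,.08),np.radians(-77.25))
for n,(x,y,ww,hh) in dict(side=(300,90,110,105)).items():
    c=capture(n)["pixels"][:,:,::-1]; cv2.imwrite(f"pics/{n}2.png",cv2.resize(c[y:y+hh,x:x+ww],None,fx=5,fy=5,interpolation=2))
```

```text
t 3.95 pos [ 0.5302 -0.2006  0.0817] jawyaw -77.07 F [-1.08 -0.35  5.17] M [-0.07  0.47 -0.01] gap 0.298 q [-0.01  0.32 -0.42  0.   -0.83  1.81]
shift [0.0015 0.0017 0.0011] turn 0.0032 ydown [-3.0e-04 -2.6e-03 -1.0e+00]
```

View pics/side2.png

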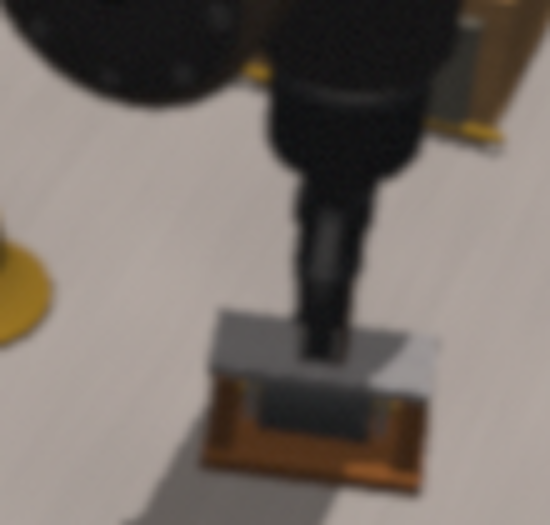

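The grip is held, with the gap at 25 mm and the fingers on the grip. I'll record this pose as the hang pose (TCP .5302, -.2006, .0817, jaw yaw -77.07°) and lift.

Emit:
arm_command(
  deltas="230 0 -0.005 0 0;230 0 -0.015 0 0;230 0 -0.03 0 0;230 0 -0.05 0 0;230 0 -0.07 0 0;230 0 -0.09 0 0;230 0 -0.105 0 0;230 0 -0.11 0 0;230 0 -0.11 0 0",
)

```text
t: 4.75
eef_pos: [0.5306, -0.2002, 0.1929]
orientation: [-0.08, 0.079, -0.702, 0.704]
wrist_force: [-0.1, 0.4, -7.2]
finger_gap: 0.295
```

Run:
```python
from h import *
import cv2
B=(.5599,.1731,-1.3625)
print(w(*B,(-.065,0,0)),w(*B,(.065,0,0)))
to((.53,-.0,.19),np.radians(-77.8))
for n,(x,y,ww,hh) in dict(side=(300,60,130,120)).items():
    c=capture(n)["pixels"][:,:,::-1]; cv2.imwrite(f"pics/{n}3.png",cv2.resize(c[y:y+hh,x:x+ww],None,fx=5,fy=5,interpolation=2))
```

```text
[0.54645843 0.236695   0.        ] [0.57334157 0.109505   0.        ]
t 4.75 pos [ 0.5306 -0.2002  0.1929] jawyaw -77.07 F [-0.08  0.42 -7.17] M [-0.03  0.    0.01] gap 0.295 q [-0.01  0.21 -0.29  0.   -1.07  1.81]
shift [-0.0442  0.0024 -0.1953] turn 0.0128 ydown [ 0.0017 -0.0024 -1.    ]
```

View pics/side3.png

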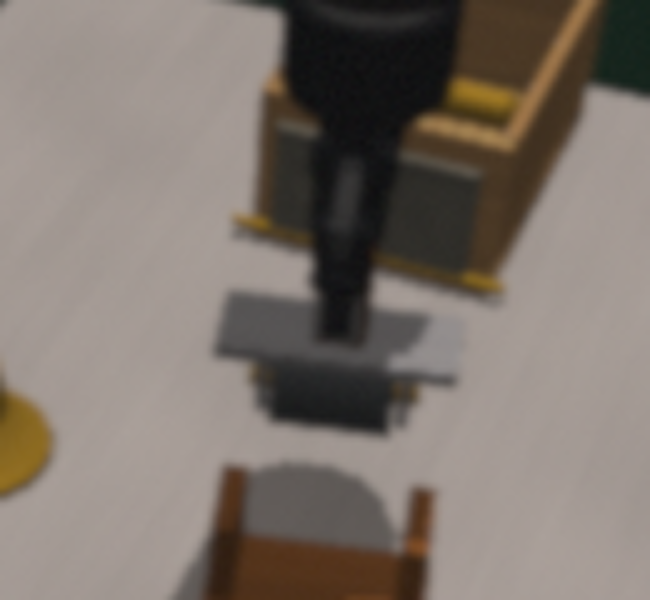

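Run:
```python
from h import *
to((.5733,.1095,.150),np.radians(-78.06))
```

```text
t 4.8 pos [ 0.5299 -0.2     0.1915] jawyaw -77.08 F [-0.01 -0.16 -6.42] M [ 0.02 -0.   -0.01] gap 0.299 q [-0.01  0.21 -0.29  0.   -1.07  1.81]
shift [-0.1115  0.0409 -0.2921] turn 0.017 ydown [-3.0e-04 -1.9e-03 -1.0e+00]
```

Emit:
arm_command(
  deltas="230 -0.005 0 -0.014 0.017;230 -0.016 0 -0.042 0.017;230 -0.03 0 -0.078 0.017;230 -0.044 0 -0.115 0.017;230 -0.058 0 -0.152 0.017;230 -0.072 0 -0.188 0.017;230 -0.086 0 -0.224 0.017;230 -0.1 0 -0.262 0.017;230 -0.108 0 -0.282 0.017;230 -0.1115 0 -0.292 0.017",
)

```text
t: 5.63
eef_pos: [0.5728, 0.1125, 0.1888]
orientation: [-0.073, 0.076, -0.702, 0.704]
wrist_force: [-0.3, -0.7, -5.8]
finger_gap: 0.293
```

Run:
```python
from h import *
to((.5733,.1095,.130),np.radians(-78.06))
```

```text
t 5.63 pos [0.5728 0.1125 0.1888] jawyaw -77.91 F [-0.27 -0.7  -5.75] M [-0.08 -0.09 -0.02] gap 0.293 q [ 0.53  0.24 -0.25  0.   -1.08  1.25]
shift [-0.0001  0.0588  0.003 ] turn 0.0026 ydown [-0.0028 -0.0025 -1.    ]
```

Emit:
arm_command(
  deltas="230 0 0.01 0.003 0.002;230 0 0.03 0.003 0.002;230 0 0.045 0.003 0.002;230 0 0.055 0.003 0.002;230 0 0.058 0.003 0.002;230 0 0.058 0.003 0.002",
)

```text
t: 6.13
eef_pos: [0.5725, 0.1083, 0.1294]
orientation: [-0.071, 0.075, -0.702, 0.704]
wrist_force: [0.5, 0.1, -5.8]
finger_gap: 0.299
```

Run:
```python
from h import *
import cv2
to((.5733,.1095,.115),np.radians(-78.06))
print(proj("side",w(.5733,.1095,-1.3625,(-.022,.058,.13-.0677+.048))),proj("side",w(.5733,.1095,-1.3625,(-.022,-.058,.13-.0677+.048))))
for n,(x,y,ww,hh) in dict(side=(230,200,120,140)).items():
    c=capture(n)["pixels"][:,:,::-1]; cv2.imwrite(f"pics/{n}4.png",cv2.resize(c[y:y+hh,x:x+ww],None,fx=4,fy=4,interpolation=2))
```

```text
t 6.13 pos [0.5725 0.1083 0.1294] jawyaw -78.08 F [ 0.53  0.12 -5.79] M [-0.01 -0.01  0.  ] gap 0.299 q [ 0.52  0.3  -0.33  0.   -0.95  1.26]
shift [-0.0011  0.0143 -0.001 ] turn -0.0003 ydown [-0.0054 -0.004  -1.    ]
[265.1003928  237.32468659] [319.25778578 247.0978275 ]
```

View pics/side4.png

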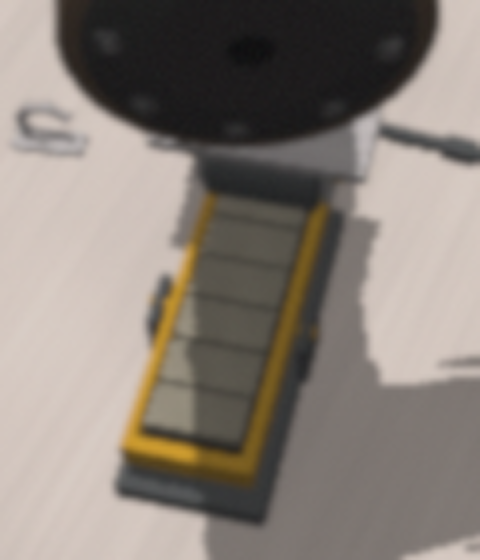

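Emit:
arm_command(
  deltas="230 -0.001 0.003 -0.001 0;230 -0.001 0.006 -0.001 0;230 -0.001 0.008 -0.001 0;230 -0.001 0.009 -0.001 0;230 -0.001 0.01 -0.001 0;230 -0.001 0.011 -0.001 0",
)

```text
t: 6.68
eef_pos: [0.574, 0.1099, 0.1196]
orientation: [-0.072, 0.075, -0.702, 0.704]
wrist_force: [0.3, 0.3, -6.3]
finger_gap: 0.292
```

Emit:
arm_command(
  deltas="230 0 0.001 0 0;230 0 0.002 0 0;230 0 0.003 0 0",
)

```text
t: 6.93
eef_pos: [0.5741, 0.1099, 0.1166]
orientation: [-0.072, 0.075, -0.702, 0.704]
wrist_force: [-0.3, -0.0, -6.6]
finger_gap: 0.296
```

Emit:
arm_command(
  deltas="230 0 0.001 0 0;230 0 0.002 0 0;230 0 0.003 0 0",
)

```text
t: 7.18
eef_pos: [0.5743, 0.1099, 0.1141]
orientation: [-0.073, 0.075, -0.702, 0.704]
wrist_force: [-2.5, -0.2, 0.7]
finger_gap: 0.295
```

Emit:
arm_command(
  deltas="230 0 0.001 0 0;230 0 0.0015 0 0",
)

```text
t: 7.35
eef_pos: [0.5743, 0.1098, 0.1131]
orientation: [-0.073, 0.075, -0.702, 0.704]
wrist_force: [-2.7, -1.1, 0.5]
finger_gap: 0.293
```

Emit:
arm_command(
  deltas="230 0 0.001 0 0;230 0 0.0015 0 0",
)

```text
t: 7.52
eef_pos: [0.5743, 0.1098, 0.1118]
orientation: [-0.073, 0.075, -0.702, 0.704]
wrist_force: [-2.6, -1.7, 0.7]
finger_gap: 0.291
```

Emit:
arm_command(
  deltas="230 0 0.001 0 0;230 0 0.0015 0 0",
)

```text
t: 7.68
eef_pos: [0.5745, 0.1097, 0.1108]
orientation: [-0.073, 0.075, -0.702, 0.704]
wrist_force: [-4.5, -0.4, 7.1]
finger_gap: 0.297
```

Emit:
arm_command(
  deltas="230 0 0.001 0 0;230 0 0.0015 0 0",
)

```text
t: 7.85
eef_pos: [0.5747, 0.1095, 0.1107]
orientation: [-0.074, 0.075, -0.702, 0.705]
wrist_force: [-6.4, -1.3, 14.6]
finger_gap: 0.291
```

Emit:
arm_command(
  deltas="230 0 0.0004 -0.001 0;230 0 0.0004 -0.002 0;230 0 0.0004 -0.003 0",
)

```text
t: 8.1
eef_pos: [0.574, 0.1121, 0.1109]
orientation: [-0.074, 0.075, -0.702, 0.705]
wrist_force: [-5.2, -1.4, 7.9]
finger_gap: 0.296
```

```bash
cat >> h.py <<'E'
def st():
    s=get_state();B=(.5599,.1731,-1.3625);d=s["eef_pos"][:2]-np.array(B[:2]);c,sn=np.cos(B[2]),np.sin(B[2])
    R=tool(s);F=s["wrist_force"]
    print("t",round(s["t"],2),"loc",round(1e3*(c*d[0]+sn*d[1]),1),round(1e3*(-sn*d[0]+c*d[1]),1),"z",round(1e3*s["eef_pos"][2],2),"push",round(F[2]+6.3,1),"Floc",round(c*F[0]+sn*F[1],1),round(-sn*F[0]+c*F[1],1),"yaw",round(np.degrees(np.arctan2(R[1,2],R[0,2])),2),"tilt",(R[:2,1]*1e3).round(1),"M",s["moment"].round(2))
E
python3 -c "
from h import *
st()"
```

```text
t 8.1 loc 62.6 1.2 z 110.85 push 14.2 Floc 0.2 -5.4 yaw -77.96 tilt [-0.9 -4.5] M [-0.85  2.15 -0.05]
```

Emit:
arm_command(
  deltas="230 0 0.0003 -0.0015 0;230 0 0.0003 -0.003 0;230 0 0.0003 -0.0045 0",
)

```text
t: 8.35
eef_pos: [0.5732, 0.1157, 0.111]
orientation: [-0.074, 0.075, -0.701, 0.705]
wrist_force: [-2.4, -6.0, 6.5]
finger_gap: 0.297
```

Emit:
arm_command(
  deltas="230 0 0.0003 -0.0015 0;230 0 0.0003 -0.003 0;230 0 0.0003 -0.0045 0",
)

```text
t: 8.6
eef_pos: [0.5724, 0.1196, 0.1111]
orientation: [-0.074, 0.075, -0.701, 0.706]
wrist_force: [-2.6, -2.9, 5.3]
finger_gap: 0.295
```

```bash
python3 -c "
from h import *
st()"
```

```text
t 8.6 loc 54.9 1.1 z 111.06 push 11.6 Floc 2.3 -3.1 yaw -77.94 tilt [-0.6 -6.7] M [-1.28  1.36  0.  ]
```

Emit:
arm_command(
  deltas="230 0 0.0004 -0.0015 0;230 0 0.0004 -0.003 0;230 0 0.0003 -0.0045 0",
)

```text
t: 8.85
eef_pos: [0.5715, 0.124, 0.1111]
orientation: [-0.074, 0.075, -0.701, 0.706]
wrist_force: [-4.2, -1.1, 6.2]
finger_gap: 0.296
```

Emit:
arm_command(
  deltas="230 0 0.0004 -0.0015 0;230 0 0.0004 -0.003 0;230 0 0.0003 -0.0045 0",
)

```text
t: 9.1
eef_pos: [0.5706, 0.1284, 0.1112]
orientation: [-0.074, 0.075, -0.701, 0.706]
wrist_force: [-4.0, -2.0, 6.1]
finger_gap: 0.295
```

```bash
python3 -c "
from h import *
st()"
```

```text
t 9.1 loc 46.0 1.2 z 111.2 push 12.4 Floc 1.1 -4.3 yaw -77.92 tilt [-0.2 -7.1] M [-0.69  1.85 -0.02]
```

Emit:
arm_command(
  deltas="230 0 0.0004 -0.0015 0;230 0 0.0004 -0.003 0;230 0 0.0004 -0.0045 0;230 0 0.0003 -0.006 0",
)

```text
t: 9.43
eef_pos: [0.5693, 0.1342, 0.1113]
orientation: [-0.074, 0.075, -0.701, 0.706]
wrist_force: [-4.9, -1.6, 6.6]
finger_gap: 0.295
```

Emit:
arm_command(
  deltas="230 0 0.0004 -0.0015 0;230 0 0.0004 -0.003 0;230 0 0.0004 -0.0045 0;230 0 0.0003 -0.006 0",
)

```text
t: 9.77
eef_pos: [0.5681, 0.1395, 0.1115]
orientation: [-0.074, 0.075, -0.7, 0.706]
wrist_force: [-2.3, -7.0, 5.2]
finger_gap: 0.294
```

```bash
python3 -c "
from h import *
st()"
```

```text
t 9.77 loc 34.6 1.1 z 111.46 push 11.5 Floc 6.4 -3.7 yaw -77.89 tilt [ 0.  -8.5] M [-2.44  1.01 -0.08]
```

Emit:
arm_command(
  deltas="230 0 0.0005 -0.0015 0;230 0 0.0005 -0.003 0;230 0 0.0004 -0.0045 0;230 0 0.0004 -0.006 0",
)

```text
t: 10.1
eef_pos: [0.567, 0.1449, 0.1115]
orientation: [-0.074, 0.075, -0.7, 0.706]
wrist_force: [-4.2, -2.3, 7.1]
finger_gap: 0.294
```

Emit:
arm_command(
  deltas="230 0 0.0005 -0.0015 0;230 0 0.0005 -0.003 0;230 0 0.0004 -0.0045 0;230 0 0.0004 -0.006 0",
)

```text
t: 10.43
eef_pos: [0.5659, 0.1507, 0.1116]
orientation: [-0.075, 0.075, -0.7, 0.706]
wrist_force: [-4.0, -1.1, 7.7]
finger_gap: 0.295
```

```bash
python3 -c "
from h import *
st()"
```

```text
t 10.43 loc 23.1 1.2 z 111.59 push 14.0 Floc 0.2 -4.2 yaw -77.87 tilt [ 0.7 -9.4] M [-0.8   1.87 -0.02]
```

Emit:
arm_command(
  deltas="230 0 0.0004 -0.0015 0;230 0 0.0004 -0.003 0;230 0 0.0004 -0.0045 0;230 0 0.0003 -0.006 0;230 0 0.0003 -0.0075 0;230 0 0.0003 -0.009 0",
)

```text
t: 10.93
eef_pos: [0.5639, 0.1595, 0.1118]
orientation: [-0.075, 0.075, -0.7, 0.707]
wrist_force: [-4.4, -1.9, 8.2]
finger_gap: 0.293
```

```bash
python3 -c "
from h import *
st()"
```

```text
t 10.93 loc 14.1 1.1 z 111.75 push 14.5 Floc 0.9 -4.7 yaw -77.86 tilt [ 0.9 -9.7] M [-0.88  2.16 -0.01]
```

Emit:
arm_command(
  deltas="230 0 0.0004 -0.0015 0;230 0 0.0004 -0.003 0;230 0 0.0004 -0.0045 0;230 0 0.0003 -0.006 0;230 0 0.0003 -0.0075 0;230 0 0.0003 -0.009 0",
)

```text
t: 11.43
eef_pos: [0.5622, 0.1676, 0.1119]
orientation: [-0.075, 0.075, -0.699, 0.707]
wrist_force: [-3.1, -4.5, 6.9]
finger_gap: 0.294
```

```bash
python3 -c "
from h import *
st()"
```

```text
t 11.43 loc 5.8 1.1 z 111.93 push 13.2 Floc 3.7 -4.0 yaw -77.84 tilt [  1.  -10.9] M [-2.    1.43  0.01]
```

Emit:
arm_command(
  deltas="230 0 0.0004 -0.0015 0;230 0 0.0004 -0.003 0;230 0 0.0004 -0.0045 0;230 0 0.0003 -0.006 0;230 0 0.0003 -0.0075 0;230 0 0.0003 -0.009 0",
)

```text
t: 11.93
eef_pos: [0.5604, 0.1765, 0.112]
orientation: [-0.075, 0.075, -0.699, 0.707]
wrist_force: [-4.5, -2.0, 7.2]
finger_gap: 0.295
```

```bash
python3 -c "
from h import *
st()"
```

```text
t 11.93 loc -3.2 1.2 z 112.05 push 13.5 Floc 1.1 -4.8 yaw -77.83 tilt [  1.4 -11. ] M [-0.8   1.89  0.02]
```

Emit:
arm_command(
  deltas="230 0 0.0004 -0.0015 0;230 0 0.0004 -0.003 0;230 0 0.0004 -0.0045 0;230 0 0.0003 -0.006 0;230 0 0.0003 -0.0075 0;230 0 0.0003 -0.009 0",
)

```text
t: 12.43
eef_pos: [0.5584, 0.1854, 0.1122]
orientation: [-0.075, 0.075, -0.699, 0.707]
wrist_force: [-4.9, -2.7, 7.6]
finger_gap: 0.296
```

Emit:
arm_command(
  deltas="230 0 0.0004 -0.0015 0;230 0 0.0004 -0.003 0;230 0 0.0004 -0.0045 0;230 0 0.0003 -0.006 0;230 0 0.0003 -0.0075 0;230 0 0.0003 -0.009 0",
)

```text
t: 12.93
eef_pos: [0.5567, 0.1935, 0.1124]
orientation: [-0.075, 0.075, -0.699, 0.707]
wrist_force: [-3.2, -5.1, 8.2]
finger_gap: 0.299
```

```bash
python3 -c "
from h import *
st()"
```

```text
t 12.93 loc -20.7 1.0 z 112.39 push 14.5 Floc 4.3 -4.2 yaw -77.8 tilt [  1.8 -12.2] M [-1.93  1.43 -0.02]
```

Emit:
arm_command(
  deltas="230 0 0.0004 -0.0015 0;230 0 0.0004 -0.003 0;230 0 0.0003 -0.0045 0;230 0 0.0003 -0.006 0;230 0 0.0002 -0.0075 0;230 0 0.0002 -0.009 0",
)

```text
t: 13.43
eef_pos: [0.5548, 0.2024, 0.1125]
orientation: [-0.075, 0.075, -0.699, 0.707]
wrist_force: [-5.7, -2.1, 6.8]
finger_gap: 0.297
```

Emit:
arm_command(
  deltas="230 0 0.0004 -0.0015 0;230 0 0.0004 -0.003 0;230 0 0.0004 -0.0045 0;230 0 0.0003 -0.006 0;230 0 0.0003 -0.0075 0;230 0 0.0003 -0.009 0",
)

```text
t: 13.93
eef_pos: [0.5529, 0.2114, 0.1127]
orientation: [-0.076, 0.075, -0.699, 0.707]
wrist_force: [-5.2, -2.2, 8.1]
finger_gap: 0.296
```

```bash
python3 -c "
from h import *
st()"
```

```text
t 13.93 loc -38.9 1.0 z 112.66 push 14.4 Floc 1.0 -5.6 yaw -77.78 tilt [  2.3 -12.2] M [-0.79  2.1  -0.05]
```

Emit:
arm_command(
  deltas="230 0 0.0004 -0.0015 0;230 0 0.0004 -0.003 0;230 0 0.0003 -0.0045 0;230 0 0.0003 -0.006 0;230 0 0.0002 -0.0075 0;230 0 0.0002 -0.009 0",
)

```text
t: 14.43
eef_pos: [0.551, 0.2196, 0.1128]
orientation: [-0.076, 0.075, -0.698, 0.708]
wrist_force: [-3.0, -3.4, 7.5]
finger_gap: 0.296
```

Emit:
arm_command(
  deltas="230 0 0.0004 -0.0015 0;230 0 0.0004 -0.003 0;230 0 0.0004 -0.0045 0;230 0 0.0003 -0.006 0;230 0 0.0003 -0.0075 0;230 0 0.0003 -0.009 0",
)

```text
t: 14.93
eef_pos: [0.5492, 0.2286, 0.1129]
orientation: [-0.076, 0.075, -0.698, 0.708]
wrist_force: [-4.8, -1.8, 7.1]
finger_gap: 0.297
```

```bash
python3 -c "
from h import *
st()"
```

```text
t 14.93 loc -56.5 1.0 z 112.89 push 13.4 Floc 0.8 -5.1 yaw -77.75 tilt [  2.8 -13. ] M [-0.76  1.94  0.01]
```

Emit:
arm_command(
  deltas="230 0 0.0004 -0.0015 0;230 0 0.0004 -0.003 0;230 0 0.0004 -0.0045 0;230 0 0.0003 -0.006 0;230 0 0.0003 -0.0075 0;230 0 0.0003 -0.009 0;230 0 0.0003 -0.0095 0",
)

```text
t: 15.52
eef_pos: [0.5471, 0.2382, 0.1131]
orientation: [-0.076, 0.075, -0.698, 0.708]
wrist_force: [-5.3, -3.4, 7.6]
finger_gap: 0.292
```

```bash
python3 -c "
from h import *
st()"
```

```text
t 15.52 loc -66.3 1.0 z 113.05 push 13.9 Floc 2.2 -5.9 yaw -77.73 tilt [  3.  -12.9] M [-0.73  2.11 -0.01]
```

All six positions lie on one straight line in z, sloping 1.0°, under a 12–15 N push. That means every tile is on its stop. I'll roll back once as a check.

Emit:
arm_command(
  deltas="230 0 0.0004 0.0015 0;230 0 0.0004 0.003 0;230 0 0.0005 0.005 0;230 0 0.0005 0.007 0;230 0 0.0006 0.009 0;230 0 0.0006 0.011 0",
)

```text
t: 16.02
eef_pos: [0.5494, 0.2277, 0.1129]
orientation: [-0.076, 0.075, -0.699, 0.708]
wrist_force: [-2.7, -1.4, 4.8]
finger_gap: 0.295
```

```bash
python3 -c "
from h import *
st()"
```

```text
t 16.02 loc -55.6 1.0 z 112.89 push 11.1 Floc 0.8 -3.0 yaw -77.72 tilt [  3.1 -12.5] M [-0.35  1.89 -0.01]
```

Emit:
arm_command(
  deltas="230 0 0.0005 0.002 0;230 0 0.0006 0.004 0;230 0 0.0006 0.006 0;230 0 0.0007 0.008 0;230 0 0.0007 0.01 0;230 0 0.0008 0.012 0;230 0 0.0008 0.014 0",
)

```text
t: 16.6
eef_pos: [0.5524, 0.2143, 0.1126]
orientation: [-0.076, 0.075, -0.699, 0.707]
wrist_force: [-3.6, -1.0, 6.2]
finger_gap: 0.294
```

```bash
python3 -c "
from h import *
st()"
```

```text
t 16.6 loc -41.8 1.2 z 112.64 push 12.5 Floc 0.2 -3.7 yaw -77.71 tilt [  3.4 -12. ] M [-0.29  1.82 -0.08]
```

Emit:
arm_command(
  deltas="230 0 0.0005 0.002 0;230 0 0.0006 0.004 0;230 0 0.0006 0.006 0;230 0 0.0007 0.008 0;230 0 0.0007 0.01 0;230 0 0.0008 0.012 0;230 0 0.0008 0.014 0;230 0 0.0009 0.016 0",
)

```text
t: 17.27
eef_pos: [0.5559, 0.1988, 0.1123]
orientation: [-0.077, 0.075, -0.699, 0.707]
wrist_force: [-3.6, -0.3, 5.5]
finger_gap: 0.296
```

Emit:
arm_command(
  deltas="230 0 0.0005 0.002 0;230 0 0.0006 0.004 0;230 0 0.0006 0.006 0;230 0 0.0007 0.008 0;230 0 0.0007 0.01 0;230 0 0.0008 0.012 0;230 0 0.0008 0.014 0;230 0 0.0009 0.016 0",
)

```text
t: 17.93
eef_pos: [0.5594, 0.1833, 0.112]
orientation: [-0.077, 0.075, -0.699, 0.707]
wrist_force: [-4.6, -1.5, 7.4]
finger_gap: 0.296
```

```bash
python3 -c "
from h import *
st()"
```

```text
t 17.93 loc -10.1 1.6 z 112.03 push 13.7 Floc 0.5 -4.8 yaw -77.69 tilt [  4.2 -11.3] M [-0.38  2.04  0.01]
```

Emit:
arm_command(
  deltas="230 0 0.0005 0.002 0;230 0 0.0006 0.004 0;230 0 0.0006 0.006 0;230 0 0.0007 0.008 0;230 0 0.0007 0.01 0;230 0 0.0008 0.012 0;230 0 0.0008 0.014 0;230 0 0.0009 0.016 0",
)

```text
t: 18.6
eef_pos: [0.5629, 0.1679, 0.1117]
orientation: [-0.077, 0.075, -0.699, 0.707]
wrist_force: [-4.3, -0.8, 8.0]
finger_gap: 0.296
```

Emit:
arm_command(
  deltas="230 0 0.0005 0.002 0;230 0 0.0006 0.004 0;230 0 0.0006 0.006 0;230 0 0.0007 0.008 0;230 0 0.0007 0.01 0;230 0 0.0008 0.012 0;230 0 0.0008 0.014 0;230 0 0.0009 0.016 0",
)

```text
t: 19.27
eef_pos: [0.5664, 0.1523, 0.1114]
orientation: [-0.077, 0.075, -0.699, 0.707]
wrist_force: [-4.0, -0.6, 6.3]
finger_gap: 0.293
```

Emit:
arm_command(
  deltas="230 0 0.0005 0.002 0;230 0 0.0006 0.004 0;230 0 0.0006 0.006 0;230 0 0.0007 0.008 0;230 0 0.0007 0.01 0;230 0 0.0008 0.012 0;230 0 0.0008 0.014 0;230 0 0.0009 0.016 0",
)

```text
t: 19.93
eef_pos: [0.5699, 0.1367, 0.1111]
orientation: [-0.077, 0.075, -0.699, 0.707]
wrist_force: [-4.1, -1.1, 7.2]
finger_gap: 0.295
```

```bash
python3 -c "
from h import *
st()"
```

```text
t 19.93 loc 37.6 2.3 z 111.06 push 13.5 Floc 0.3 -4.3 yaw -77.65 tilt [  5.2 -10.6] M [-0.41  1.94  0.01]
```

Emit:
arm_command(
  deltas="230 0 0.0005 0.002 0;230 0 0.0006 0.004 0;230 0 0.0006 0.006 0;230 0 0.0007 0.008 0;230 0 0.0007 0.01 0;230 0 0.0008 0.012 0;230 0 0.0008 0.014 0;230 0 0.0008 0.015 0",
)

```text
t: 20.6
eef_pos: [0.5733, 0.1221, 0.1107]
orientation: [-0.078, 0.075, -0.699, 0.707]
wrist_force: [-4.2, -0.9, 5.6]
finger_gap: 0.294
```

Emit:
arm_command(
  deltas="230 0 0.0005 0.002 0;230 0 0.0006 0.004 0;230 0 0.0006 0.006 0;230 0 0.0007 0.008 0;230 0 0.0007 0.01 0;230 0 0.0007 0.012 0",
)

```text
t: 21.1
eef_pos: [0.5759, 0.1103, 0.1105]
orientation: [-0.078, 0.075, -0.699, 0.707]
wrist_force: [-4.0, -0.1, 5.7]
finger_gap: 0.293
```

```bash
python3 -c "
from h import *
st()"
```

```text
t 21.1 loc 64.7 2.6 z 110.46 push 12.0 Floc -0.7 -3.9 yaw -77.64 tilt [  5.7 -10.4] M [-0.31  1.74  0.09]
```

Both passes agree, so I'll lift off the bed and look.

Emit:
arm_command(
  deltas="230 0 -0.01 0 0;230 0 -0.03 0 0;230 0 -0.055 0 0;230 0 -0.075 0 0;230 0 -0.085 0 0;230 0 -0.085 0 0",
)

```text
t: 21.6
eef_pos: [0.5768, 0.1121, 0.1978]
orientation: [-0.079, 0.073, -0.7, 0.706]
wrist_force: [-0.1, 0.3, -5.3]
finger_gap: 0.297
```

Run:
```python
from h import *
to((.5302,-.2006,.195),np.radians(-77.07))
```

```text
t 21.6 pos [0.5768 0.1121 0.1978] jawyaw -77.63 F [-0.12  0.25 -5.31] M [ 0.11 -0.14  0.  ] gap 0.297 q [ 0.53  0.24 -0.25  0.01 -1.08  1.25]
shift [0.1125 0.0049 0.2954] turn -0.0098 ydown [ 0.0099 -0.0081 -0.9999]
```

Emit:
arm_command(
  deltas="230 0.005 0 0.014 -0.01;230 0.016 0 0.042 -0.01;230 0.03 0 0.078 -0.01;230 0.044 0 0.115 -0.01;230 0.058 0 0.152 -0.01;230 0.072 0 0.189 -0.01;230 0.086 0.002 0.225 -0.01;230 0.1 0.003 0.263 -0.01;230 0.109 0.004 0.285 -0.01;230 0.1125 0.005 0.295 -0.01",
)

```text
t: 22.43
eef_pos: [0.5283, -0.2029, 0.1928]
orientation: [-0.081, 0.076, -0.7, 0.706]
wrist_force: [0.8, 0.1, -6.3]
finger_gap: 0.292
```

Run:
```python
from h import *
import cv2
to((.5302,-.2006,.150),np.radians(-77.07))
for n,(x,y,ww,hh) in dict(side=(300,60,130,120)).items():
    c=capture(n)["pixels"][:,:,::-1]; cv2.imwrite(f"pics/{n}5.png",cv2.resize(c[y:y+hh,x:x+ww],None,fx=5,fy=5,interpolation=2))
    c=c[220:340,240:330]; cv2.imwrite(f"pics/{n}5b.png",cv2.resize(c,None,fx=5,fy=5,interpolation=2))
```

```text
t 22.43 pos [ 0.5283 -0.2029  0.1928] jawyaw -77.23 F [ 0.85  0.15 -6.33] M [ 0.15 -0.08 -0.05] gap 0.292 q [-0.02  0.2  -0.3   0.01 -1.06  1.81]
shift [-0.0022  0.0428 -0.0022] turn -0.0029 ydown [ 0.007  -0.0077 -0.9999]
```

View pics/side5.png

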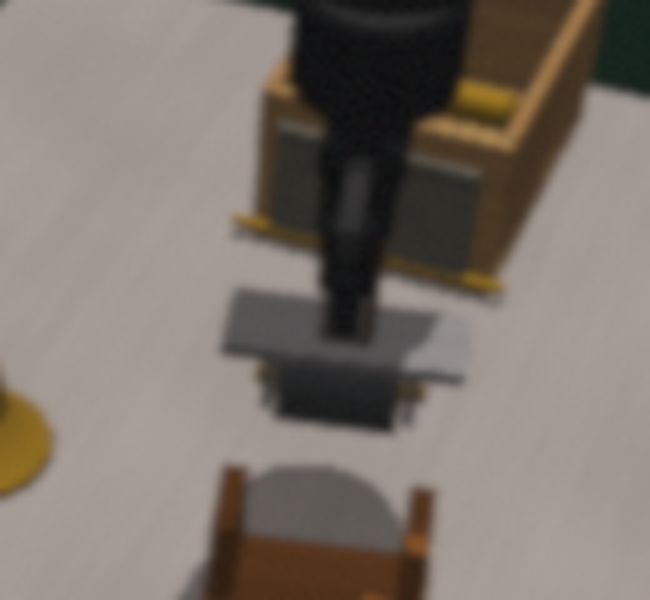

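View pics/side5b.png

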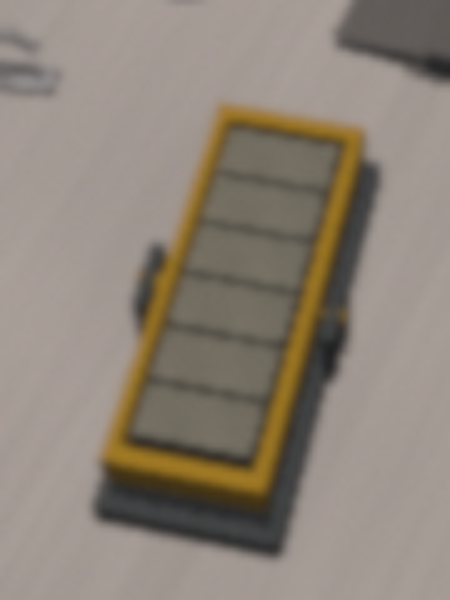

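The bed crop shows all six tiles level and low in the frame. The roller is level in the side crop, with its plate from (240,290) to (465,380). Aligning over the rest now.

Emit:
arm_command(
  deltas="230 -0.0022 0 -0.0022 -0.003;230 -0.0022 0.01 -0.0022 -0.003;230 -0.0022 0.02 -0.0022 -0.003;230 -0.0022 0.03 -0.0022 -0.003;230 -0.0022 0.035 -0.0022 -0.003;230 -0.0022 0.038 -0.0022 -0.003;230 -0.0022 0.038 -0.0022 -0.003",
)

```text
t: 23.07
eef_pos: [0.5299, -0.2003, 0.1535]
orientation: [-0.081, 0.078, -0.7, 0.705]
wrist_force: [-0.6, 1.0, -6.1]
finger_gap: 0.295
```

Run:
```python
from h import *
import cv2
to((.5302,-.2006,.0817),np.radians(-77.07))
for n,(x,y,ww,hh) in dict(side=(310,100,100,100)).items():
    c=capture(n)["pixels"][:,:,::-1]; cv2.imwrite(f"pics/{n}6.png",cv2.resize(c[y:y+hh,x:x+ww],None,fx=6,fy=6,interpolation=2))
```

```text
t 23.07 pos [ 0.5299 -0.2003  0.1535] jawyaw -77.03 F [-0.65  0.98 -6.12] M [ 0.01  0.08 -0.03] gap 0.295 q [-0.01  0.24 -0.35  0.01 -0.98  1.8 ]
shift [ 0.      0.0718 -0.0002] turn 0.0007 ydown [ 0.0049 -0.0078 -1.    ]
```

View pics/side6.png

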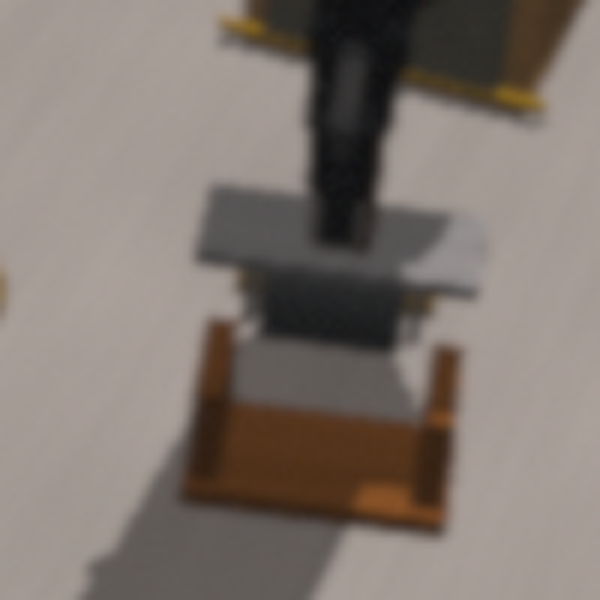

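Roller level and centred between the walls (at crop x 220 and 445). Lowering.

Emit:
arm_command(
  deltas="230 0 0.008 0 0;230 0 0.018 0 0;230 0 0.028 0 0;230 0 0.038 0 0;230 0 0.048 0 0;230 0 0.056 0 0;230 0 0.06 0 0;230 0 0.062 0 0",
)

```text
t: 23.78
eef_pos: [0.5302, -0.201, 0.0911]
orientation: [-0.081, 0.079, -0.7, 0.706]
wrist_force: [-0.0, 0.3, -6.1]
finger_gap: 0.296
```

Run:
```python
from h import *
to((.5302,-.2006,.0817),np.radians(-77.07))
```

```text
t 23.78 pos [ 0.5302 -0.201   0.0911] jawyaw -77.03 F [-0.04  0.33 -6.08] M [ 0.01  0.04 -0.03] gap 0.296 q [-0.01  0.31 -0.42  0.01 -0.84  1.8 ]
shift [-0.      0.0094 -0.0005] turn 0.0006 ydown [ 0.0044 -0.008  -1.    ]
```

Emit:
arm_command(
  deltas="230 0 0.002 -0.0003 0;230 0 0.004 -0.0004 0;230 0 0.006 -0.0004 0;230 0 0.007 -0.0004 0;230 0 0.008 -0.0004 0",
)

```text
t: 24.2
eef_pos: [0.5303, -0.2007, 0.0833]
orientation: [-0.081, 0.078, -0.7, 0.706]
wrist_force: [0.4, 0.7, -6.1]
finger_gap: 0.296
```

Emit:
arm_command(
  deltas="230 0 0.0005 0 0;230 0 0.001 0 0;230 0 0.0013 0 0",
)

```text
t: 24.45
eef_pos: [0.5304, -0.2007, 0.0821]
orientation: [-0.081, 0.078, -0.7, 0.706]
wrist_force: [0.0, 0.3, -6.0]
finger_gap: 0.292
```

Emit:
arm_command(
  deltas="230 0 0.0004 0 0;230 0 0.0008 0 0;230 0 0.0012 0 0",
)

```text
t: 24.7
eef_pos: [0.5306, -0.2008, 0.0818]
orientation: [-0.082, 0.078, -0.699, 0.706]
wrist_force: [-3.8, 2.6, 9.4]
finger_gap: 0.297
```

Emit:
arm_command(
  deltas="230 0 0.0004 0 0;230 0 0.0008 0 0",
)

```text
t: 24.87
eef_pos: [0.5306, -0.2008, 0.0818]
orientation: [-0.082, 0.078, -0.699, 0.706]
wrist_force: [-4.7, 5.1, 10.2]
finger_gap: 0.292
```

Seated at the original height. Releasing slowly.

Emit:
arm_command(
  deltas="230 0 -0.0002 0 0;170 0 -0.0002 0 0;160 0 0 0 0;150 0 0 0 0;130 0 0 0 0;100 0 0 0 0;60 0 0 0 0;0 0 0 0 0;0 0 0 0 0;0 0 0 0 0",
  newtons=20,
)

```text
t: 25.7
eef_pos: [0.5307, -0.2008, 0.0818]
orientation: [-0.082, 0.078, -0.699, 0.706]
wrist_force: [0.4, -0.3, 0.8]
finger_gap: 0.998
```

Run:
```python
from h import *
import cv2
to((.5302,-.2006,.2),np.radians(-77.07))
c=capture("side")["pixels"][:,:,::-1]; x,y,ww,hh=310,100,100,100;cv2.imwrite("pics/side7.png",cv2.resize(c[y:y+hh,x:x+ww],None,fx=6,fy=6,interpolation=2))
```

```text
t 25.7 pos [ 0.5307 -0.2008  0.0818] jawyaw -76.99 F [ 0.42 -0.33  0.79] M [ 0.03  0.05 -0.02] gap 0.998 q [-0.01  0.32 -0.43  0.01 -0.81  1.8 ]
shift [-0.     -0.1182  0.0009] turn 0.0014 ydown [ 0.0059 -0.0086 -0.9999]
```

View pics/side7.png

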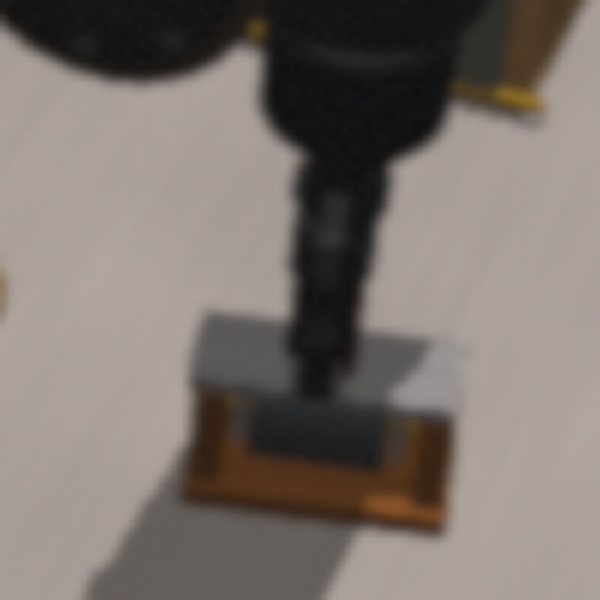

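Roller hangs on the rest with plate on the wall tops, and the fingers are open. Retreating upward, then off to one side to clear the top view.

Emit:
arm_command(
  deltas="0 0 -0.01 0.0005 0;0 0 -0.03 0.0005 0;0 0 -0.06 0.0005 0;0 0 -0.09 0.0005 0;0 0 -0.12 0 0;0 0 -0.14 0 0;0 0 -0.15 0 0",
)

```text
t: 26.33
eef_pos: [0.531, -0.1998, 0.2362]
orientation: [-0.084, 0.077, -0.699, 0.706]
wrist_force: [-0.3, -1.1, 0.6]
finger_gap: 0.997
```

Emit:
arm_command(
  deltas="0 0 0 -0.35 0;0 0 0 -0.35 0;0 0 0 -0.35 0;0 0 0 -0.35 0;0 0 0 -0.35 0;0 0 0 -0.35 0;0 0 0 -0.35 0;0 0 0 -0.35 0;0 0 0 -0.35 0;0 0 0 -0.35 0",
)

```text
t: 27.17
eef_pos: [0.4513, 0.1442, 0.2322]
orientation: [-0.085, 0.078, -0.699, 0.706]
wrist_force: [-0.3, -0.2, -0.3]
finger_gap: 1.002
```

Emit:
arm_command(
  deltas="0 0 0 -0.35 0;0 0 0 -0.35 0;0 0 0 -0.35 0;0 0 0 -0.35 0;0 0 0 -0.35 0;0 0 0 -0.35 0;0 0 0 -0.35 0;0 0 0 -0.35 0;0 0 0 -0.35 0;0 0 0 -0.35 0",
)

```text
t: 28.0
eef_pos: [0.3701, 0.488, 0.2268]
orientation: [-0.086, 0.079, -0.698, 0.706]
wrist_force: [1.0, 0.1, -0.3]
finger_gap: 0.999
```

Run:
```python
from h import *
import cv2
st()
for n in("side","top"):
    c=capture(n)["pixels"][:,:,::-1]; cv2.imwrite(f"pics/{n}8.png",c)
    o=cv2.imread(f"pics/{n}0.png")
    x,y,ww,hh=dict(side=(330,130,70,65),top=(370,185,65,80))[n]
    a=[cv2.resize(i[y:y+hh,x:x+ww],None,fx=5,fy=5,interpolation=2) for i in(o,c)]
    cv2.imwrite(f"pics/{n}8r.png",np.clip(np.hstack(a)*1.5,0,255))
    x,y,ww,hh=dict(side=(250,230,80,105),top=(175,175,110,70))[n]
    a=[cv2.resize(i[y:y+hh,x:x+ww],None,fx=3.5,fy=3.5,interpolation=2) for i in(o,c)]
    cv2.imwrite(f"pics/{n}8b.png",np.clip(np.hstack(a)*1.5,0,255))
```

```text
t 28.0 loc -347.4 -120.5 z 226.83 push 6.0 Floc 0.1 1.0 yaw -76.6 tilt [ 10.9 -10.4] M [-0.03 -0.05  0.01][ WARN:0@1.195] global loadsave.cpp:1063 imwrite_ Unsupported depth image for selected encoder is fallbacked to CV_8U.
```

View pics/side8.png

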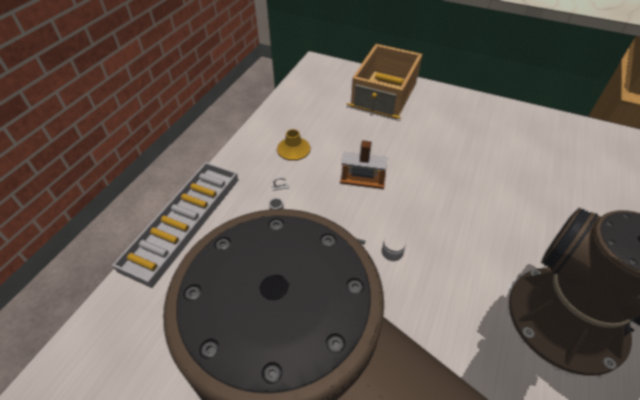

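View pics/top8.png

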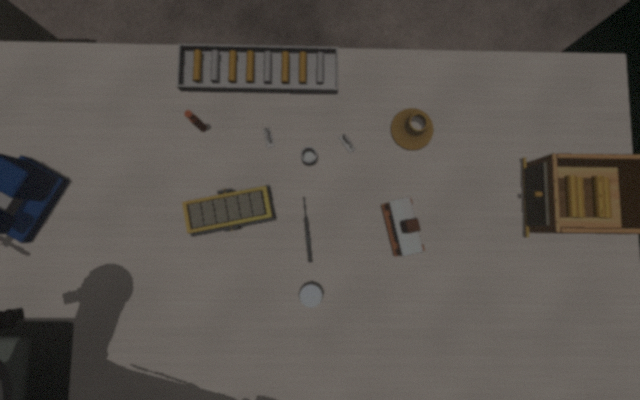

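View pics/side8r.png

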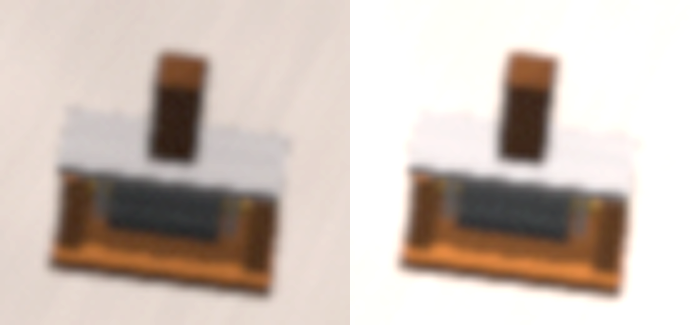

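View pics/side8b.png

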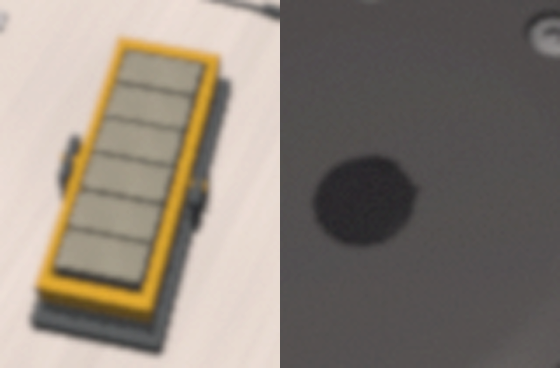

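View pics/top8r.png

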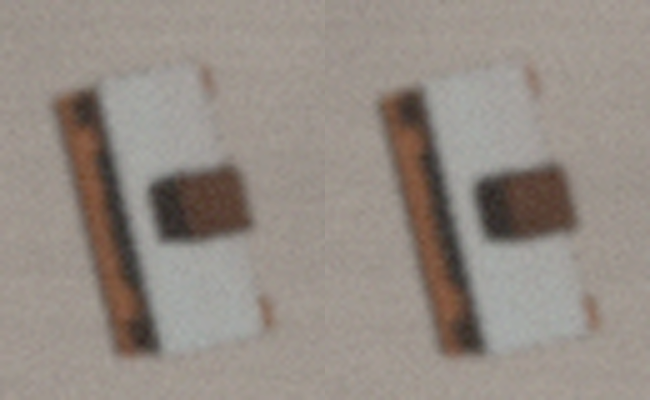

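The roller sits in the same pixels as at the start in both views. The other parts have not moved, and the bed at (228,210) in the top view shows flat tiles. Handing in.

```bash
python3 -c "
from rig import *
print(finish_job(), get_state()['t'])"
```

```text
the job is handed in; nothing more can be done
the job is handed in; nothing more can be done
```

I took the roller from its rest, rolled the strip from tile 5 to tile 0 and back, hung the roller back on its rest and handed the job in. It took about 28 s of the 72 s.

- **Push force:** readings were mostly 12–15 N. They ranged from about 11 to 15 N while rolling. The first press on tile 5 reached about 21 N, above the 12–15 N asked but under the 25 N crack limit. I only have readings at the end of each move, so a short peak in between could have gone unseen. The push is measured against the hanging weight of the roller, with readings good to about 1 N.
- **Tiles down:** on the way out the roller height followed one straight line with a slope of about 1°, so every tile is on its stop. The return pass repeated that line to within about 0.4 mm, drifting slightly lower. A side view after rolling showed the six tiles even, with no cracks visible.
- **Roller:** it seated at TCP height 0.0818 m, against 0.0817 m when I took it. In both camera views it appears in the same place as at the start. The gripper is open and well clear.
- **Other parts:** those visible at the end look unmoved. In the last side view the arm hid the bed and some of the parts, so for those I relied on the top view.

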